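# Pile corner gussets head to tail

### The job

Pile the three large L-shaped plywood gussets on the small grey board, ready to be carried to the drill. One already lies there as the bottom of the pile: lay the other two flat on it, one on top of the other in either order, with the edges lined up in one square, each turned half round from the one beneath it so that the corner blocks stand free in the open corners and the pile lies flat and balanced. Leave the odd small gusset where it is.

Things in the scene. Friction and masses are not known exactly. Their poses are not given: they have to be found in the camera images.
- gusset_base: Bottom large gusset, on a fixed grey board 150 x 150 x 12 mm: flat plywood L 18 mm thick, legs 120 mm long outside, 52 mm wide; on its elbow a wooden block 34 x 34 mm, 15 mm high, to grip (along x or y). Origin: underside, below the block's centre, 26 mm in from both outer edges; x, y along the legs (ends at +94 mm), z up. A gusset half round on it: origin at x = y = 68, z = 18 mm.
- gusset_1: One of two loose large gussets, flat on the bench, block up: flat plywood L 18 mm thick, legs 120 mm long outside, 52 mm wide; on its elbow a wooden block 34 x 34 mm, 15 mm high, to grip (along x or y). Origin: underside, below the block's centre, 26 mm in from both outer edges; x, y along the legs (ends at +94 mm), z up. About 0.13 kg.
- gusset_2: The other loose large gusset, just like gusset_1, flat on the bench, block up: flat plywood L 18 mm thick, legs 120 mm long outside, 52 mm wide; on its elbow a wooden block 34 x 34 mm, 15 mm high, to grip (along x or y). Origin: underside, below the block's centre, 26 mm in from both outer edges; x, y along the legs (ends at +94 mm), z up. About 0.13 kg.
- gusset_small: Odd small gusset of the same shape and wood, to be left alone: legs 80 mm long, 34 mm wide, 12 mm thick, with a block 20 x 20 mm, 12 mm high. It lies flat on the bench. Origin: on the underside below the centre of the block; x and y along the legs, z up.
Mind the look-alikes: they are no part of the job. What is shaped like the gusset_1 but black is not meant.

How it is judged:
On the way:
1. one loose large gusset lies on the bottom one, turned half round, let go (((x of gusset_1 in the frame of gusset_base between 0.048 and 0.088 m and y of gusset_1 in the frame of gusset_base between 0.048 and 0.088 m and z of gusset_1 in the frame of gusset_base between 0.012 and 0.024 m and angle between the x axis of gusset_1 and the x axis of gusset_base, either way round below 0.2 rad and angle between gusset_1's own z axis and vertical below 0.07 rad and linear speed of gusset_1 below 0.02 m/s and contact force between gusset_1 and the fingers below 0.1 N) or (x of gusset_2 in the frame of gusset_base between 0.048 and 0.088 m and y of gusset_2 in the frame of gusset_base between 0.048 and 0.088 m and z of gusset_2 in the frame of gusset_base between 0.012 and 0.024 m and angle between the x axis of gusset_2 and the x axis of gusset_base, either way round below 0.2 rad and angle between gusset_2's own z axis and vertical below 0.07 rad and linear speed of gusset_2 below 0.02 m/s and contact force between gusset_2 and the fingers below 0.1 N))), for 0.2 s.
At the end, for the whole second after the job is handed in: On the bottom gusset, flat on its board, lie the two loose large ones, flat and at rest, the middle one turned half round, the top one as the bottom one: each within 20 mm along either axis, 6 mm in height and 0.2 rad of its lined-up place, tilted under 0.07 rad (height (world z) of gusset_base between 0.009 and 0.016 m and angle between gusset_base's own z axis and vertical below 0.07 rad and ((x of gusset_1 in the frame of gusset_base between 0.048 and 0.088 m and y of gusset_1 in the frame of gusset_base between 0.048 and 0.088 m and z of gusset_1 in the frame of gusset_base between 0.012 and 0.024 m and angle between the x axis of each of gusset_1, gusset_2 and the x axis of gusset_base, either way round below 0.2 rad and angle between each of gusset_1, gusset_2's own z axis and vertical below 0.07 rad and linear speed of each of gusset_1, gusset_2 below 0.02 m/s and x of gusset_2 in the frame of gusset_base between -0.02 and 0.02 m and y of gusset_2 in the frame of gusset_base between -0.02 and 0.02 m and z of gusset_2 in the frame of gusset_base between 0.03 and 0.042 m) or (x of gusset_2 in the frame of gusset_base between 0.048 and 0.088 m and y of gusset_2 in the frame of gusset_base between 0.048 and 0.088 m and z of gusset_2 in the frame of gusset_base between 0.012 and 0.024 m and angle between the x axis of each of gusset_2, gusset_1 and the x axis of gusset_base, either way round below 0.2 rad and angle between each of gusset_2, gusset_1's own z axis and vertical below 0.07 rad and linear speed of each of gusset_2, gusset_1 below 0.02 m/s and x of gusset_1 in the frame of gusset_base between -0.02 and 0.02 m and y of gusset_1 in the frame of gusset_base between -0.02 and 0.02 m and z of gusset_1 in the frame of gusset_base between 0.03 and 0.042 m))); the robot touches nothing.
It fails at once if the small gusset is moved by more than 30 mm (distance of gusset_small from where it was at the start of the episode above 0.03 m).
It also fails if it takes over 61 s, if anything falls off the work surface, if the arm or the gripper's body presses on something with over 40 N, if the wrist force passes 120 N, or if a joint passes its speed limit or range.

### The arm

A 6-joint arm with a two-finger parallel gripper is mounted at the origin on a cart in front of the work surface, level with it; the furniture and walls round the work are solid. World frame = base frame: x ahead of the robot, y to its left, z up, the work surface at z = 0. Lengths are in m, angles in rad, forces in N, time in s.
With the tool pointing down it reaches from about 0.225 to 0.725 m from the base axis. Payload 3.1 kg.
Tool frame: the origin (TCP) lies between the finger pads; the fingertips stand 8 mm ahead of it and the grasp point (between the pads) lies 11 mm behind it; z points along the fingers, y is the line along which they close (so a half turn about z gives the same grasp; the last joint's range is limited). The gripper opens to 85 mm and grips with 20 to 120 N. Pads are 22 mm wide; open, the fingers measure 114 mm over their backs; the gripper's body (76 mm by 85 mm) begins 54 mm behind the grasp point. The pads swing forward as they close: fully open they stand 13 mm farther back than shut.
Start: joints at [1.057, 0.048, 0.099, 1.622, 0, 1.443], TCP at [0.198, 0.486, 0.239] pointing down, gripper open.
Joint ranges: [-2.91, 2.91], [-0.99, 1.94], [-1.21, 1.42], [-2.12, 2.29], [-1.49, 1.47], [-3.14, 3.14]. Speed limits (rad/s): [2.79, 2.79, 3.14, 3.14, 3.14, 3.14].

### API

Orientations are given as [roll, pitch, yaw] about the fixed x, y, z axes, in that order (R = Rz(yaw) Ry(pitch) Rx(roll)).
In Python, from bench import arm gives the robot as it stands. The module is installed in compiled form; this text tells all that it offers.
- The arm moves only by the tool arm_command, never from a script. Its argument "deltas" is a list of rows, each an object of numbers: "ax", "ay", "az": the turn, a rotation vector about the tool's x, y, z each as a share of 90 degrees, from -1 to 1; "tx", "ty", "tz": the shift along the tool's x, y, z each as a share of 500 mm, from -1 to 1; "grip": the opening, from 0 (shut) to 1 (fully open). In form: [{"ax": .., "ay": .., "az": .., "tx": .., "ty": .., "tz": .., "grip": ..}, ...]. A call has 1 to 12 rows; each row is the pose to reach, as a shift and turn from the pose commanded when the call began, along the tool's axes at that moment; what a row does not reach only later rows make up. A row lasts 1/10 s, in which the tool goes at most 50 mm and 8.59 degrees, less where a joint would pass 70% of its speed; a pose out of reach is approached as far as the arm can. A call with a number of a shift or a turn outside -1 to 1 is refused whole. A call with a gripper value outside its range is refused whole. The fingers move at their own pace and stop on an object; "grip_force" is the grip in N (left out, the last holds). Time passes only in rows, so rows that repeat a pose let the fingers close. It gives the time, the measured TCP pose, the force, the opening and the grip force at its end, in the units of the state.
- arm.state(): the state, without advancing time (a new reading comes with each control period).
- arm.get_image(name): name is "side" or "top" or "wrist"; returns a dict with "color" (400x640x3 uint8, blue, green, red), "range_z" (400x640 float32, m along the optical axis (not along the pixel's ray), 0 where there is no reading), "camera_matrix" (3x3 intrinsics, pixels), "R" (3x3) and "t" (3): a world point X has camera coordinates R X + t. Camera axes: x right, y down, z forward; pixel columns grow to the right and rows downward; lengths in m; the calibration is good to about 2 mm. A picture is of the moment at which its call begins.
- arm.job_done(): hands the job in; it is judged then, once.
The state is a dict: "clock": time; "q": joint angles; "joint_velocities": joint speeds; "tau": joint torques, N m; "ee_pos": TCP position; "orientation": TCP orientation; "wrist_force": force on the tool from outside, world axes, zero at the start; "moment": the same for the moment, N m; "width": finger opening in m; "finger_force": force on a finger pad.
Only numpy, scipy, OpenCV 4.12 (cv2) and the standard library are available. Lean on these libraries where they do the work, as an engineer would, in place of code of your own. Each camera call takes 0.05 s, during which the arm holds its last target. There are 200 camera calls.

## Working session

There is one attempt and no reset: what is moved stays moved. The work goes in short steps, Python scripts to look and compute and a tool call to move; the robot and the scene stay as the last step left them, time stands still between calls to the robot, and variables do not carry over. Pictures are saved under pics/ and viewed, at most 10 in all, crops included, and the job is handed in when it is done.

Besides the shell and the picture viewer there is one more tool, called after ">>>" as name(argument=value, ...), one argument or row to a line, values as JSON. arm_command: Moves the arm, as the interface text tells. Shift numbers are shares of 500 mm and turn numbers shares of 90 degrees, none past 1 either way. Its arguments: {"type":"object","properties":{"deltas":{"type":"array","items":{"type":"object","properties":{"ax":{"type":"number"},"ay":{"type":"number"},"az":{"type":"number"},"tx":{"type":"number"},"ty":{"type":"number"},"tz":{"type":"number"},"grip":{"type":"number"}}}},"grip_force":{"type":"number"}},"required":["deltas"]}

```bash
mkdir -p pics; python3 - <<'E'
from bench import arm
import cv2,numpy as np,pickle
s=arm.state();print({k:np.round(v,3).tolist() for k,v in s.items()})
for n in ("top","side"):
    d=arm.get_image(n);pickle.dump(d,open(n+".pkl","wb"));cv2.imwrite(f"pics/{n}0.png",d["color"])
    print(n,d["camera_matrix"].round(1).tolist(),d["R"].round(3).tolist(),d["t"].round(3).tolist())
E
```

```text
{'clock': 0.0, 'q': [1.057, 0.049, 0.098, 1.622, 0.0, 1.443], 'joint_velocities': [-0.0, 0.001, -0.001, -0.003, 0.001, 0.002], 'tau': [0.0, -33.878, 32.002, 0.021, -0.0, -0.0], 'ee_pos': [0.197, 0.486, 0.238], 'orientation': [-3.139, -0.0, 2.756], 'wrist_force': [-0.166, -0.853, 0.711], 'moment': [0.014, 0.041, 0.021], 'finger_force': 0.0, 'width': 0.085}
top [[363.7, 0.0, 317.2], [0.0, 363.7, 203.8], [0.0, 0.0, 1.0]] [[0.042, -0.999, 0.006], [-0.976, -0.043, -0.212], [0.212, 0.003, -0.977]] [-0.25, 0.544, 1.352]
side [[500.5, 0.0, 319.3], [0.0, 500.5, 199.5], [0.0, 0.0, 1.0]] [[-0.879, -0.476, -0.012], [-0.31, 0.592, -0.744], [0.361, -0.65, -0.668]] [0.387, 0.337, 1.769]
```

View pics/top0.png

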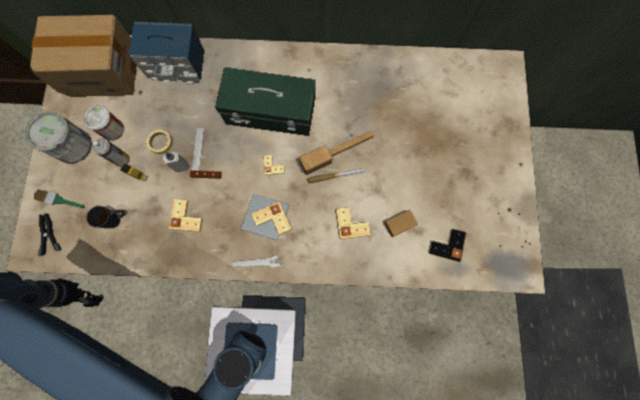

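Top view: loose light L's at (183,215) and (350,223), with the base L on the grey board at (268,217). The small L is at (272,165) and the black look-alike at (450,247). The two large light ones fit gusset_1 and gusset_2. I'll confirm that in a crop and measure them.

```bash
cat > h.py <<'E'
import cv2,numpy as np
def ray(d,uv,z):
    K,R,t=d["camera_matrix"],d["R"],d["t"]
    uv=np.atleast_2d(uv).astype(float)
    r=np.c_[uv,np.ones(len(uv))]@np.linalg.inv(K).T@R
    c=-R.T@t
    return c+r*((z-c[2])/r[:,2])[:,None]
def proj(d,X):
    p=(d["R"]@np.asarray(X)+d["t"]);p=d["camera_matrix"]@p;return p[:2]/p[2]
E
python3 - <<'E'
import pickle,cv2,numpy as np
from h import *
d=pickle.load(open("top.pkl","rb"));im=d["color"]
c=im[140:270,160:480];cv2.imwrite("pics/crop0.png",cv2.resize(c,None,fx=2.5,fy=2.5,interpolation=cv2.INTER_CUBIC))
hsv=cv2.cvtColor(im,cv2.COLOR_BGR2HSV)
for n,p in dict(y1=(195,222),b1=(178,222),y0=(262,217),b0=(275,210),blk=(457,253),bench=(320,210),board=(255,205)).items(): print(n,hsv[p[1],p[0]])
m=cv2.inRange(hsv,(8,80,150),(35,255,255))
n,l,st,ce=cv2.connectedComponentsWithStats(m)
for i in range(1,n):
    if st[i,4]>60: print(st[i],ce[i].round(1),ray(d,ce[i],.018).round(3))
E
```

```text
y1 [ 19 108 224]
b1 [ 12 192 122]
y0 [ 20 107 231]
b0 [ 11  71 165]
blk [  5  30 172]
bench [ 17  65 172]
board [ 90   9 149]
[  36   16   76   20 1207] [73.6 25.5] [[1.327 0.891 0.018]]
[  32   46   77   24 1483] [70.7 57.8] [[1.167 0.874 0.018]]
[146 130  25  22 184] [157.9 140.9] [[0.801 0.444 0.018]]
[301 130  73  39 656] [328.6 151.2] [[ 0.787 -0.263  0.018]]
[263 156  21  19 246] [271.7 166.3] [[ 0.712 -0.034  0.018]]
[168 199  34  33 620] [182.9 217.6] [[0.484 0.302 0.018]]
[252 202  39  32 594] [272.7 217.5] [[ 0.5   -0.052  0.018]]
[336 208  35  31 611] [350.2 225.1] [[ 0.483 -0.36   0.018]]
[390 210  28  26 221] [403.5 224.5] [[ 0.495 -0.57   0.018]]
```

View pics/crop0.png

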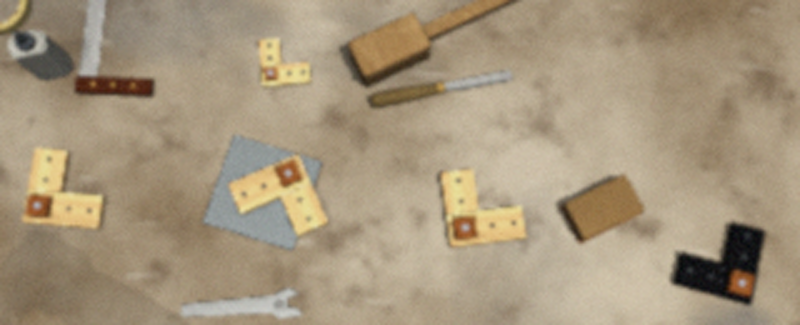

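Crop check: loose large L's have their blocks at crop (38,205) and (465,228), which is top-view (175,222) and (346,231). The base block is at crop (288,172). The small L at (270,62) and the black L at (742,283) are not meant. Now measuring poses.

```bash
cat >> h.py <<'E'
def measure(d,X0,zt,r=.13,lo=(8,85,150)):
    """L pose (block centre xy, yaw of x leg) near world X0; zt = plate top height"""
    im=d["color"];hsv=cv2.cvtColor(im,cv2.COLOR_BGR2HSV)
    y=cv2.inRange(hsv,lo,(35,255,255))
    b=cv2.inRange(hsv,(0,110,50),(17,255,190))&~y
    m=cv2.morphologyEx(y|b,cv2.MORPH_CLOSE,np.ones((3,3)))
    n,l,st,ce=cv2.connectedComponentsWithStats(m)
    u0=proj(d,[*X0[:2],zt])
    i=min((i for i in range(1,n) if st[i,4]>150),key=lambda i:np.hypot(*(ce[i]-u0)))
    c=max(cv2.findContours((l==i).astype(np.uint8),cv2.RETR_EXTERNAL,cv2.CHAIN_APPROX_NONE)[0],key=len)[:,0]
    w=ray(d,c,zt)[:,:2]
    (cx,cy),wh,a=cv2.minAreaRect((w*1000).astype(np.float32))
    C=np.array([cx,cy])/1000
    bp=ray(d,np.argwhere((b>0)&(l==i))[:,::-1],zt+.015)[:,:2]
    B=np.median(bp,0)
    # square axis directions; choose x so that both legs point from elbow towards the centre
    v=C-B; th=np.radians(a)
    k=min(range(4),key=lambda k:abs(np.angle(np.exp(1j*(np.arctan2(v[1],v[0])-th-k*np.pi/2-np.pi/4)))))
    yaw=np.angle(np.exp(1j*(th+k*np.pi/2)))
    x=np.array([np.cos(yaw),np.sin(yaw)]);yv=np.array([-x[1],x[0]])
    P=C-.034*(x+yv)
    return dict(px=ce[i].round(1),size=np.round(wh,1),centre=C.round(4),block=B.round(4),origin=P.round(4),yaw=round(float(yaw),3),n=len(bp))
E
python3 - <<'E'
import pickle
from h import *
d=pickle.load(open("top.pkl","rb"))
for n,X,z in (("A",(.484,.302),.018),("B",(.483,-.36),.018),("base",(.5,-.05),.03)): print(n,measure(d,X,z))
hs=d["range_z"]
for n,p in dict(A=(195,224),B=(360,231),base=(260,218),bench=(320,210)).items():
    z=hs[p[1],p[0]];K=d["camera_matrix"];X=d["R"].T@(np.linalg.inv(K)@[*p,1]*z-d["t"]);print(n,X.round(3))
E
```

```text
A {'px': array([182.6, 218.1]), 'size': array([122.7, 121.6]), 'centre': array([0.4948, 0.2914]), 'block': array([0.4601, 0.3156]), 'origin': array([0.4628, 0.3273]), 'yaw': -1.628, 'n': 38}
B {'px': array([350. , 225.5]), 'size': array([122.1, 123.2]), 'centre': array([ 0.4976, -0.3689]), 'block': array([ 0.4534, -0.331 ]), 'origin': array([ 0.4586, -0.3407]), 'yaw': -1.411, 'n': 23}
base {'px': array([272.8, 217.2]), 'size': array([121.1, 120.7]), 'centre': array([ 0.4831, -0.0479]), 'block': array([ 0.5237, -0.0549]), 'origin': array([ 0.5287, -0.0633]), 'yaw': 2.032, 'n': 18}
A [0.461 0.251 0.021]
B [ 0.462 -0.399  0.016]
base [ 0.495 -0.003  0.026]
bench [ 0.542 -0.238  0.003]
```

```bash
cat >> h.py <<'E'
from scipy.spatial.transform import Rotation as Ro
def go(s,xyz,yaw):
    """shares from state s to TCP xyz, pointing down at yaw"""
    R0=Ro.from_euler("xyz",s["orientation"])
    t=R0.inv().apply(np.array(xyz)-s["ee_pos"])/.5
    rv=(R0.inv()*Ro.from_euler("xyz",[np.pi,0,yaw])).as_rotvec()/(np.pi/2)
    return dict(zip(("ax","ay","az","tx","ty","tz"),np.r_[rv,t].round(4).tolist()))
E
python3 - <<'E'
from bench import arm
from h import *
s=arm.state();print(go(s,(.459,-.341,.2),3.301),go(s,(.36,.0,.22),3.1))
b=np.array([.5287,-.0633]);x=np.array([np.cos(2.032),np.sin(2.032)]);print(b+.068*(x+[-x[1],x[0]]))
E
```

```text
{'ax': -0.0013, 'ay': -0.0005, 'az': -0.3471, 'tx': -1.1073, 'ty': -1.3352, 'tz': 0.079} {'ax': -0.0013, 'ay': -0.0004, 'az': -0.2191, 'tx': -0.6672, 'ty': -0.7779, 'tz': 0.0379}
[ 0.43754302 -0.0326666 ]
```

>>> arm_command(
  deltas=[
    {"az": -0.22,"tx": -0.667,"ty": -0.778,"tz": 0.038,"grip": 1},
    {"az": -0.22,"tx": -0.667,"ty": -0.778,"tz": 0.038,"grip": 1},
    {"az": -0.22,"tx": -0.667,"ty": -0.778,"tz": 0.038,"grip": 1},
    {"az": -0.22,"tx": -0.667,"ty": -0.778,"tz": 0.038,"grip": 1},
    {"az": -0.22,"tx": -0.667,"ty": -0.778,"tz": 0.038,"grip": 1},
    {"az": -0.22,"tx": -0.667,"ty": -0.778,"tz": 0.038,"grip": 1},
    {"az": -0.22,"tx": -0.667,"ty": -0.778,"tz": 0.038,"grip": 1},
    {"az": -0.22,"tx": -0.667,"ty": -0.778,"tz": 0.038,"grip": 1},
    {"az": -0.22,"tx": -0.667,"ty": -0.778,"tz": 0.038,"grip": 1},
    {"az": -0.22,"tx": -0.667,"ty": -0.778,"tz": 0.038,"grip": 1},
    {"az": -0.22,"tx": -0.667,"ty": -0.778,"tz": 0.038,"grip": 1},
    {"az": -0.22,"tx": -0.667,"ty": -0.778,"tz": 0.038,"grip": 1},
  ],
)

```text
invalid input
```

```bash
python3 - <<'E'
from bench import arm
from h import *
s=arm.state();print(s["ee_pos"].round(3) if hasattr(s["ee_pos"],"round") else s["ee_pos"],s["orientation"],go(s,(.459,-.341,.2),3.301))
E
```

```text
[0.197 0.486 0.238] [-3.13949348e+00 -2.81975745e-04  2.75576833e+00] {'ax': -0.0013, 'ay': -0.0005, 'az': -0.3471, 'tx': -1.1073, 'ty': -1.3352, 'tz': 0.079}
```

>>> arm_command(
  deltas=[
    {"ax": 0,"ay": 0,"az": -0.22,"tx": -0.667,"ty": -0.778,"tz": 0.038,"grip": 1},
    {"ax": 0,"ay": 0,"az": -0.22,"tx": -0.667,"ty": -0.778,"tz": 0.038,"grip": 1},
    {"ax": 0,"ay": 0,"az": -0.22,"tx": -0.667,"ty": -0.778,"tz": 0.038,"grip": 1},
    {"ax": 0,"ay": 0,"az": -0.22,"tx": -0.667,"ty": -0.778,"tz": 0.038,"grip": 1},
    {"ax": 0,"ay": 0,"az": -0.22,"tx": -0.667,"ty": -0.778,"tz": 0.038,"grip": 1},
    {"ax": 0,"ay": 0,"az": -0.22,"tx": -0.667,"ty": -0.778,"tz": 0.038,"grip": 1},
    {"ax": 0,"ay": 0,"az": -0.22,"tx": -0.667,"ty": -0.778,"tz": 0.038,"grip": 1},
    {"ax": 0,"ay": 0,"az": -0.22,"tx": -0.667,"ty": -0.778,"tz": 0.038,"grip": 1},
    {"ax": 0,"ay": 0,"az": -0.22,"tx": -0.667,"ty": -0.778,"tz": 0.038,"grip": 1},
    {"ax": 0,"ay": 0,"az": -0.22,"tx": -0.667,"ty": -0.778,"tz": 0.038,"grip": 1},
    {"ax": 0,"ay": 0,"az": -0.22,"tx": -0.667,"ty": -0.778,"tz": 0.038,"grip": 1},
  ],
  grip_force=60,
)

```text
clock: 1.2
ee_pos: [0.3605, -0.0034, 0.2195]
orientation: [-3.14, -0.001, 3.095]
wrist_force: [-0.4, -0.1, 0.2]
width: 0.0856
finger_force: 0.0
```

```bash
python3 - <<'E'
from bench import arm
from h import *
s=arm.state();print(s["ee_pos"].round(3),s["orientation"],go(s,(.459,-.341,.2),3.301))
E
```

```text
[ 0.361 -0.003  0.219] [-3.14019456e+00 -5.12008106e-04  3.09549185e+00] {'ax': -0.0009, 'ay': -0.0004, 'az': -0.1308, 'tx': -0.2279, 'ty': -0.6654, 'tz': 0.0398}
```

>>> arm_command(
  deltas=[
    {"ax": 0,"ay": 0,"az": -0.13,"tx": -0.228,"ty": -0.665,"tz": 0.04,"grip": 1},
    {"ax": 0,"ay": 0,"az": -0.13,"tx": -0.228,"ty": -0.665,"tz": 0.04,"grip": 1},
    {"ax": 0,"ay": 0,"az": -0.13,"tx": -0.228,"ty": -0.665,"tz": 0.04,"grip": 1},
    {"ax": 0,"ay": 0,"az": -0.13,"tx": -0.228,"ty": -0.665,"tz": 0.04,"grip": 1},
    {"ax": 0,"ay": 0,"az": -0.13,"tx": -0.228,"ty": -0.665,"tz": 0.04,"grip": 1},
    {"ax": 0,"ay": 0,"az": -0.13,"tx": -0.228,"ty": -0.665,"tz": 0.04,"grip": 1},
    {"ax": 0,"ay": 0,"az": -0.13,"tx": -0.228,"ty": -0.665,"tz": 0.04,"grip": 1},
    {"ax": 0,"ay": 0,"az": -0.13,"tx": -0.228,"ty": -0.665,"tz": 0.04,"grip": 1},
    {"ax": 0,"ay": 0,"az": -0.13,"tx": -0.228,"ty": -0.665,"tz": 0.04,"grip": 1},
    {"ax": 0,"ay": 0,"az": -0.13,"tx": -0.228,"ty": -0.665,"tz": 0.04,"grip": 1},
  ],
  grip_force=60,
)

```text
clock: 2.2
ee_pos: [0.4603, -0.3352, 0.2]
orientation: [3.14, -0.001, -2.977]
wrist_force: [-0.4, 0.3, 0.1]
width: 0.0853
finger_force: 0.0
```

```bash
python3 - <<'E'
from bench import arm
from h import *
d=arm.get_image("wrist");cv2.imwrite("pics/w1.png",d["color"])
print((-d["R"].T@d["t"]).round(3))
print(measure(d,(.48,-.36),.018))
s=arm.state();print(s["ee_pos"].round(3),s["orientation"])
E
```

```text
[ 0.385 -0.348  0.334]
{'px': array([284.8, 186.2]), 'size': array([118.1, 118.7]), 'centre': array([ 0.4958, -0.3705]), 'block': array([ 0.4605, -0.3517]), 'origin': array([ 0.4568, -0.3425]), 'yaw': -1.409, 'n': 411}
[ 0.46  -0.335  0.201] [ 3.14061563e+00 -2.05624712e-04 -2.97656201e+00]
```

View pics/w1.png

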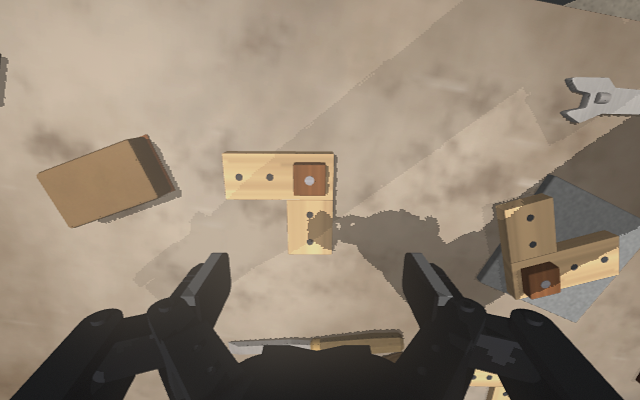

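The wrist view shows B with its block at (310,178), and the base L with its block at (542,280). The wrist and top estimates agree to 2 mm. Next I'll measure the base and check the block tops.

```bash
python3 - <<'E'
from bench import arm
from h import *
d=arm.get_image("wrist")
print("block",ray(d,(310,178.5),.033).round(4),"baseblock",ray(d,(543,279),.045).round(4),measure(d,(.48,-.048),.03))
s=arm.state()
for z in (.06,.028): print(go(s,(.4572,-.3420,z),-1.409-np.pi/2))
E
```

```text
block [[ 0.4562 -0.3418  0.033 ]] baseblock [[ 0.5242 -0.0668  0.045 ]] {'px': array([555. , 259.6]), 'size': array([124.7, 117.2]), 'centre': array([ 0.4851, -0.0479]), 'block': array([ 0.5228, -0.072 ]), 'origin': array([ 0.531 , -0.0622]), 'yaw': 2.055, 'n': 971}
{'ax': 0.0001, 'ay': 0.0002, 'az': 0.0024, 'tx': 0.0092, 'ty': -0.0133, 'tz': 0.2818}
{'ax': 0.0001, 'ay': 0.0002, 'az': 0.0024, 'tx': 0.0093, 'ty': -0.0133, 'tz': 0.3458}
```

>>> arm_command(
  deltas=[
    {"ax": 0,"ay": 0,"az": 0,"tx": 0.009,"ty": -0.013,"tz": 0.1,"grip": 1},
    {"ax": 0,"ay": 0,"az": 0,"tx": 0.009,"ty": -0.013,"tz": 0.2,"grip": 1},
    {"ax": 0,"ay": 0,"az": 0,"tx": 0.009,"ty": -0.013,"tz": 0.28,"grip": 0.8},
    {"ax": 0,"ay": 0,"az": 0,"tx": 0.009,"ty": -0.013,"tz": 0.31,"grip": 0.7},
    {"ax": 0,"ay": 0,"az": 0,"tx": 0.009,"ty": -0.013,"tz": 0.33,"grip": 0.6},
    {"ax": 0,"ay": 0,"az": 0,"tx": 0.009,"ty": -0.013,"tz": 0.346,"grip": 0.6},
    {"ax": 0,"ay": 0,"az": 0,"tx": 0.009,"ty": -0.013,"tz": 0.346,"grip": 0.6},
    {"ax": 0,"ay": 0,"az": 0,"tx": 0.009,"ty": -0.013,"tz": 0.346,"grip": 0.2},
    {"ax": 0,"ay": 0,"az": 0,"tx": 0.009,"ty": -0.013,"tz": 0.346,"grip": 0.2},
    {"ax": 0,"ay": 0,"az": 0,"tx": 0.009,"ty": -0.013,"tz": 0.346,"grip": 0.2},
    {"ax": 0,"ay": 0,"az": 0,"tx": 0.009,"ty": -0.013,"tz": 0.346,"grip": 0.2},
    {"ax": 0,"ay": 0,"az": 0,"tx": 0.009,"ty": -0.013,"tz": 0.346,"grip": 0.2},
  ],
  grip_force=60,
)

```text
clock: 3.5
ee_pos: [0.4588, -0.3449, 0.0299]
orientation: [-3.138, 0.003, -2.978]
wrist_force: [0.0, -0.2, 6.4]
width: 0.032
finger_force: 62.3
```

>>> arm_command(
  deltas=[
    {"ax": 0,"ay": 0,"az": 0,"tx": 0,"ty": 0,"tz": -0.04,"grip": 0.2},
    {"ax": 0,"ay": 0,"az": 0,"tx": 0,"ty": 0,"tz": -0.1,"grip": 0.2},
    {"ax": 0,"ay": 0,"az": 0,"tx": 0,"ty": 0,"tz": -0.18,"grip": 0.2},
    {"ax": 0,"ay": 0,"az": 0,"tx": 0,"ty": 0,"tz": -0.24,"grip": 0.2},
    {"ax": 0,"ay": 0,"az": 0,"tx": 0,"ty": 0,"tz": -0.24,"grip": 0.2},
    {"ax": 0,"ay": 0,"az": 0,"tx": 0,"ty": 0,"tz": -0.24,"grip": 0.2},
  ],
  grip_force=60,
)

```text
clock: 4.1
ee_pos: [0.4578, -0.344, 0.1481]
orientation: [-3.14, 0.001, -2.978]
wrist_force: [0.1, 0.4, -2.1]
width: 0.0325
finger_force: 61.5
```

```bash
python3 - <<'E'
from bench import arm
from h import *
d=arm.get_image("wrist");cv2.imwrite("pics/w2.png",d["color"])
s=arm.state();print(s["ee_pos"].round(4),s["orientation"],s["width"])
print(measure(d,(.48,-.36),s["ee_pos"][2]-.012))
print(measure(d,(.48,-.048),.03))
E
```

```text
[ 0.457  -0.3432  0.1464] [ 3.14059296e+00 -8.15835462e-04 -2.97771448e+00] 0.03243808516199178
{'px': array([302.6, 328.8]), 'size': array([49.9, 32.7]), 'centre': array([ 0.5079, -0.3362]), 'block': array([nan, nan]), 'origin': array([ 0.5416, -0.3706]), 'yaw': 1.56, 'n': 0}
{'px': array([587.8, 281.4]), 'size': array([127.1,  82.8]), 'centre': array([ 0.4957, -0.0635]), 'block': array([ 0.5178, -0.0794]), 'origin': array([ 0.5414, -0.0785]), 'yaw': 2.04, 'n': 966}
  return _methods._mean(a, axis=axis, dtype=dtype,
  ret = um.true_divide(
```

View pics/w2.png

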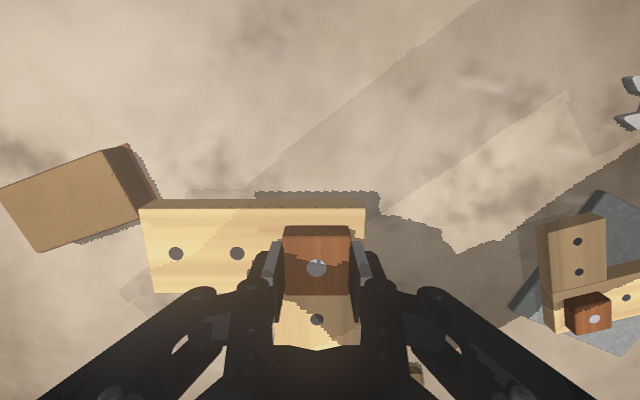

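```bash
python3 - <<'E'
from bench import arm
from h import *
s=arm.state()
for z in (.148,.075,.060): print(go(s,(.4383,-.033,z),-2.673))
E
```

```text
{'ax': 0.0007, 'ay': -0.0004, 'az': -0.194, 'tx': -0.0644, 'ty': 0.6182, 'tz': -0.0027}
{'ax': 0.0007, 'ay': -0.0004, 'az': -0.194, 'tx': -0.0645, 'ty': 0.6181, 'tz': 0.1433}
{'ax': 0.0007, 'ay': -0.0004, 'az': -0.194, 'tx': -0.0645, 'ty': 0.618, 'tz': 0.1733}
```

>>> arm_command(
  deltas=[
    {"ax": 0,"ay": 0,"az": -0.05,"tx": -0.01,"ty": 0.06,"tz": 0,"grip": 0.2},
    {"ax": 0,"ay": 0,"az": -0.1,"tx": -0.02,"ty": 0.14,"tz": 0,"grip": 0.2},
    {"ax": 0,"ay": 0,"az": -0.15,"tx": -0.03,"ty": 0.22,"tz": 0,"grip": 0.2},
    {"ax": 0,"ay": 0,"az": -0.194,"tx": -0.04,"ty": 0.3,"tz": 0,"grip": 0.2},
    {"ax": 0,"ay": 0,"az": -0.194,"tx": -0.05,"ty": 0.38,"tz": 0,"grip": 0.2},
    {"ax": 0,"ay": 0,"az": -0.194,"tx": -0.055,"ty": 0.46,"tz": 0,"grip": 0.2},
    {"ax": 0,"ay": 0,"az": -0.194,"tx": -0.06,"ty": 0.54,"tz": 0,"grip": 0.2},
    {"ax": 0,"ay": 0,"az": -0.194,"tx": -0.0645,"ty": 0.59,"tz": 0,"grip": 0.2},
    {"ax": 0,"ay": 0,"az": -0.194,"tx": -0.0645,"ty": 0.618,"tz": 0,"grip": 0.2},
    {"ax": 0,"ay": 0,"az": -0.194,"tx": -0.0645,"ty": 0.618,"tz": 0,"grip": 0.2},
    {"ax": 0,"ay": 0,"az": -0.194,"tx": -0.0645,"ty": 0.618,"tz": 0.06,"grip": 0.2},
    {"ax": 0,"ay": 0,"az": -0.194,"tx": -0.0645,"ty": 0.618,"tz": 0.1,"grip": 0.2},
  ],
  grip_force=60,
)

```text
clock: 5.35
ee_pos: [0.4385, -0.0344, 0.0957]
orientation: [-3.141, -0.001, -2.674]
wrist_force: [-1.1, -0.3, -1.6]
width: 0.0322
finger_force: 61.5
```

```bash
python3 - <<'E'
from bench import arm
from h import *
d=arm.get_image("wrist");cv2.imwrite("pics/w3.png",d["color"])
s=arm.state();print(s["ee_pos"].round(4),s["orientation"])
for z in (.062,.058): print(go(s,(.4383,-.033,z),-2.673))
E
```

```text
[ 0.4358 -0.0339  0.0918] [ 3.13738224 -0.00655411 -2.67427189]
{'ax': 0.0027, 'ay': -0.0042, 'az': -0.0008, 'tx': -0.0057, 'ty': -0.0009, 'tz': 0.0596}
{'ax': 0.0027, 'ay': -0.0042, 'az': -0.0008, 'tx': -0.0058, 'ty': -0.0009, 'tz': 0.0676}
```

View pics/w3.png

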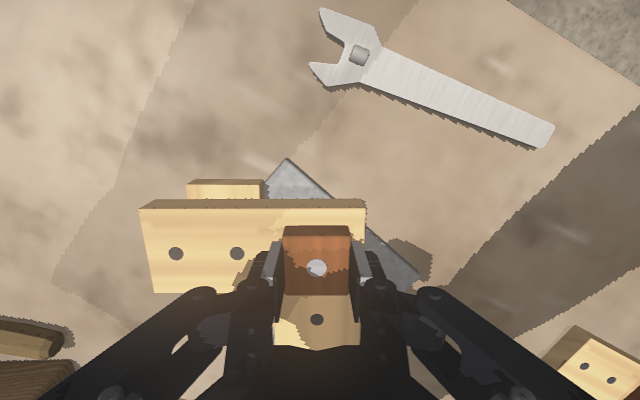

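The wrist view shows the held L parallel to the base L (base leg end at (223,188)), with its block between the pads at (316,262). Lowering.

>>> arm_command(
  deltas=[
    {"ax": 0,"ay": 0,"az": 0,"tx": 0,"ty": 0,"tz": 0.02,"grip": 0.2},
    {"ax": 0,"ay": 0,"az": 0,"tx": 0,"ty": 0,"tz": 0.04,"grip": 0.2},
    {"ax": 0,"ay": 0,"az": 0,"tx": 0,"ty": 0,"tz": 0.055,"grip": 0.2},
    {"ax": 0,"ay": 0,"az": 0,"tx": 0,"ty": 0,"tz": 0.06,"grip": 0.2},
    {"ax": 0,"ay": 0,"az": 0,"tx": 0,"ty": 0,"tz": 0.06,"grip": 0.2},
    {"ax": 0,"ay": 0,"az": 0,"tx": 0,"ty": 0,"tz": 0.06,"grip": 0.2},
  ],
  grip_force=60,
)

```text
clock: 6.0
ee_pos: [0.4391, -0.0335, 0.0679]
orientation: [-3.141, 0.001, -2.673]
wrist_force: [0.4, 0.5, -0.7]
width: 0.0323
finger_force: 61.4
```

>>> arm_command(
  deltas=[
    {"ax": 0,"ay": 0,"az": 0,"tx": 0,"ty": 0,"tz": 0.006,"grip": 0.2},
    {"ax": 0,"ay": 0,"az": 0,"tx": 0,"ty": 0,"tz": 0.012,"grip": 0.2},
    {"ax": 0,"ay": 0,"az": 0,"tx": 0,"ty": 0,"tz": 0.015,"grip": 0.2},
    {"ax": 0,"ay": 0,"az": 0,"tx": 0,"ty": 0,"tz": 0.015,"grip": 0.2},
    {"ax": 0,"ay": 0,"az": 0,"tx": 0,"ty": 0,"tz": 0.015,"grip": 0.2},
  ],
  grip_force=60,
)

```text
clock: 6.5
ee_pos: [0.4387, -0.0333, 0.06]
orientation: [-3.142, 0.0, -2.673]
wrist_force: [-1.4, 0.5, 1.2]
width: 0.0321
finger_force: 61.7
```

>>> arm_command(
  deltas=[
    {"ax": 0,"ay": 0,"az": 0,"tx": 0,"ty": 0,"tz": 0.001,"grip": 0.4},
    {"ax": 0,"ay": 0,"az": 0,"tx": 0,"ty": 0,"tz": 0.001,"grip": 0.6},
    {"ax": 0,"ay": 0,"az": 0,"tx": 0,"ty": 0,"tz": 0.001,"grip": 0.6},
    {"ax": 0,"ay": 0,"az": 0,"tx": 0,"ty": 0,"tz": 0.001,"grip": 0.6},
    {"ax": 0,"ay": 0,"az": 0,"tx": 0,"ty": 0,"tz": -0.04,"grip": 0.6},
    {"ax": 0,"ay": 0,"az": 0,"tx": 0,"ty": 0,"tz": -0.12,"grip": 0.8},
    {"ax": 0,"ay": 0,"az": 0,"tx": 0,"ty": 0,"tz": -0.22,"grip": 1},
    {"ax": 0,"ay": 0,"az": 0,"tx": 0,"ty": 0,"tz": -0.3,"grip": 1},
    {"ax": 0,"ay": 0,"az": 0,"tx": 0,"ty": 0,"tz": -0.3,"grip": 1},
    {"ax": 0,"ay": 0,"az": 0,"tx": 0,"ty": 0,"tz": -0.3,"grip": 1},
  ],
  grip_force=60,
)

```text
clock: 7.5
ee_pos: [0.4398, -0.0336, 0.2113]
orientation: [-3.139, 0.003, -2.673]
wrist_force: [-0.8, 0.7, -0.2]
width: 0.0856
finger_force: 0.0
```

```bash
python3 - <<'E'
from bench import arm
from h import *
d=arm.get_image("wrist");cv2.imwrite("pics/w4.png",d["color"])
s=arm.state();print(s["ee_pos"].round(4),s["orientation"])
# A: hover
print(go(s,(.463,.327,.2),3.084-2*np.pi))
E
```

```text
[ 0.4387 -0.0334  0.2096] [-3.14151786e+00  4.29104315e-05 -2.67289168e+00]
{'ax': -0.0, 'ay': 0.0, 'az': 0.335, 'tx': -0.3689, 'ty': 0.6211, 'tz': 0.0191}
```

View pics/w4.png

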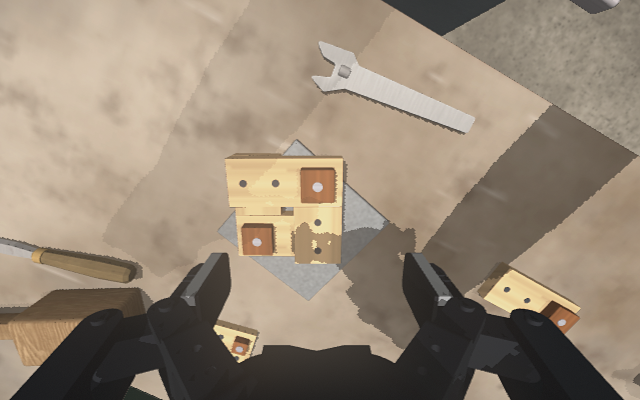

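Pile check: middle L lies flat with its block at (317,185), and the base block stands free at (257,238) in the open corner. Moving on to A.

>>> arm_command(
  deltas=[
    {"ax": 0,"ay": 0,"az": 0.335,"tx": -0.369,"ty": 0.621,"tz": 0.02,"grip": 1},
    {"ax": 0,"ay": 0,"az": 0.335,"tx": -0.369,"ty": 0.621,"tz": 0.02,"grip": 1},
    {"ax": 0,"ay": 0,"az": 0.335,"tx": -0.369,"ty": 0.621,"tz": 0.02,"grip": 1},
    {"ax": 0,"ay": 0,"az": 0.335,"tx": -0.369,"ty": 0.621,"tz": 0.02,"grip": 1},
    {"ax": 0,"ay": 0,"az": 0.335,"tx": -0.369,"ty": 0.621,"tz": 0.02,"grip": 1},
    {"ax": 0,"ay": 0,"az": 0.335,"tx": -0.369,"ty": 0.621,"tz": 0.02,"grip": 1},
    {"ax": 0,"ay": 0,"az": 0.335,"tx": -0.369,"ty": 0.621,"tz": 0.02,"grip": 1},
    {"ax": 0,"ay": 0,"az": 0.335,"tx": -0.369,"ty": 0.621,"tz": 0.02,"grip": 1},
    {"ax": 0,"ay": 0,"az": 0.335,"tx": -0.369,"ty": 0.621,"tz": 0.02,"grip": 1},
    {"ax": 0,"ay": 0,"az": 0.335,"tx": -0.369,"ty": 0.621,"tz": 0.02,"grip": 1},
  ],
  grip_force=60,
)

```text
clock: 8.55
ee_pos: [0.4615, 0.3271, 0.1968]
orientation: [-3.138, -0.004, 3.086]
wrist_force: [0.6, -0.5, 0.6]
width: 0.0856
finger_force: 0.0
```

```bash
python3 - <<'E'
from bench import arm
from h import *
d=arm.get_image("wrist");cv2.imwrite("pics/w5.png",d["color"])
m=measure(d,(.483,.302),.018);print(m)
s=arm.state();print(s["ee_pos"].round(4),s["orientation"],s["q"])
print(proj(d,[*m["origin"],.033]),go(s,(*m["origin"],.03),m["yaw"]-np.pi/2))
E
```

```text
{'px': array([321.9, 196.7]), 'size': array([48.3, 95.5]), 'centre': array([0.4951, 0.3271]), 'block': array([0.446 , 0.3293]), 'origin': array([0.4621, 0.3622]), 'yaw': -1.602, 'n': 72}
[0.4619 0.3262 0.1976] [-3.13871468 -0.00342019  3.08461308] [ 4.96697745e-01  1.52903979e-01  1.29369294e-01  1.55168413e+00
 -6.49597128e-04  5.53673831e-01]
[350.60360854 183.74973662] {'ax': -0.0018, 'ay': -0.0022, 'az': -0.0164, 'tx': 0.0026, 'ty': 0.0728, 'tz': 0.335}
```

View pics/w5.png

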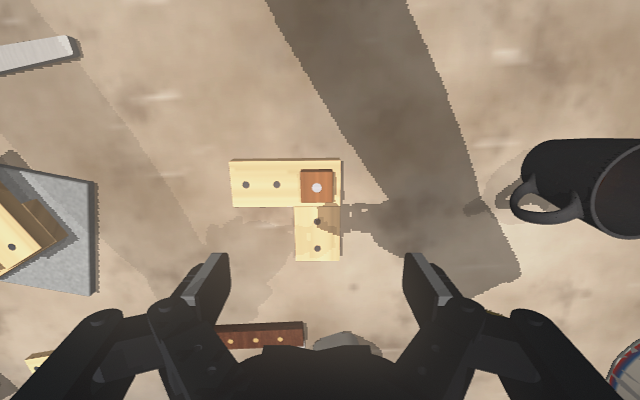

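The wrist view shows A's block at (317,185) with its edges along the image axes. The mask split in the shade, so I use the block pixel and relax the mask.

```bash
python3 - <<'E'
from bench import arm
from h import *
d=arm.get_image("wrist")
b=ray(d,(317,185.5),.033)[0];print(b)
e=ray(d,[(231,159.5),(341,159.5),(232,206),(295,262),(340,262)],.018);print(e.round(4))
m=measure(d,(.483,.302),.018,lo=(8,68,170));print(m)
s=arm.state();print(s["ee_pos"]);print(go(s,(*b[:2],.03),3.0843))
E
```

```text
[0.46290554 0.32660697 0.033     ]
[[0.4332 0.2366 0.018 ]
 [0.4397 0.3535 0.018 ]
 [0.4851 0.2303 0.018 ]
 [0.5587 0.2952 0.018 ]
 [0.5617 0.3484 0.018 ]]
{'px': array([299.1, 197.4]), 'size': array([120.4, 122.4]), 'centre': array([0.4948, 0.2909]), 'block': array([0.4468, 0.3357]), 'origin': array([0.4623, 0.3264]), 'yaw': -1.613, 'n': 93}
[0.46237799 0.32581457 0.19837709]
{'ax': -0.0013, 'ay': -0.0015, 'az': -0.0006, 'tx': -0.0017, 'ty': 0.0023, 'tz': 0.3367}
```

>>> arm_command(
  deltas=[
    {"ax": 0,"ay": 0,"az": -0.004,"tx": 0,"ty": 0,"tz": 0.1,"grip": 1},
    {"ax": 0,"ay": 0,"az": -0.004,"tx": 0,"ty": 0,"tz": 0.2,"grip": 1},
    {"ax": 0,"ay": 0,"az": -0.004,"tx": 0,"ty": 0,"tz": 0.28,"grip": 0.8},
    {"ax": 0,"ay": 0,"az": -0.004,"tx": 0,"ty": 0,"tz": 0.31,"grip": 0.7},
    {"ax": 0,"ay": 0,"az": -0.004,"tx": 0,"ty": 0,"tz": 0.33,"grip": 0.6},
    {"ax": 0,"ay": 0,"az": -0.004,"tx": 0,"ty": 0,"tz": 0.338,"grip": 0.6},
    {"ax": 0,"ay": 0,"az": -0.004,"tx": 0,"ty": 0,"tz": 0.338,"grip": 0.6},
    {"ax": 0,"ay": 0,"az": -0.004,"tx": 0,"ty": 0,"tz": 0.338,"grip": 0.2},
    {"ax": 0,"ay": 0,"az": -0.004,"tx": 0,"ty": 0,"tz": 0.338,"grip": 0.2},
    {"ax": 0,"ay": 0,"az": -0.004,"tx": 0,"ty": 0,"tz": 0.338,"grip": 0.2},
    {"ax": 0,"ay": 0,"az": -0.004,"tx": 0,"ty": 0,"tz": 0.338,"grip": 0.2},
    {"ax": 0,"ay": 0,"az": -0.004,"tx": 0,"ty": 0,"tz": 0.338,"grip": 0.2},
  ],
  grip_force=60,
)

```text
clock: 9.85
ee_pos: [0.4649, 0.3279, 0.0336]
orientation: [3.139, 0.004, 3.09]
wrist_force: [-0.5, -0.3, 5.6]
width: 0.0319
finger_force: 60.9
```

>>> arm_command(
  deltas=[
    {"ax": 0,"ay": 0,"az": 0,"tx": 0,"ty": 0,"tz": 0,"grip": 0.2},
    {"ax": 0,"ay": 0,"az": 0,"tx": 0,"ty": 0,"tz": 0,"grip": 0.2},
  ],
  grip_force=60,
)

```text
clock: 10.05
ee_pos: [0.465, 0.328, 0.0337]
orientation: [3.139, 0.004, 3.09]
wrist_force: [0.1, -0.8, 5.9]
width: 0.0318
finger_force: 60.9
```

>>> arm_command(
  deltas=[
    {"ax": 0,"ay": 0,"az": 0,"tx": 0,"ty": 0,"tz": -0.04,"grip": 0.2},
    {"ax": 0,"ay": 0,"az": 0,"tx": 0,"ty": 0,"tz": -0.1,"grip": 0.2},
    {"ax": 0,"ay": 0,"az": 0.07,"tx": 0,"ty": 0,"tz": -0.18,"grip": 0.2},
    {"ax": 0,"ay": 0,"az": 0.16,"tx": 0,"ty": 0,"tz": -0.26,"grip": 0.2},
    {"ax": 0,"ay": 0,"az": 0.25,"tx": 0,"ty": 0,"tz": -0.29,"grip": 0.2},
    {"ax": 0,"ay": 0,"az": 0.34,"tx": 0,"ty": 0,"tz": -0.3,"grip": 0.2},
    {"ax": 0,"ay": 0,"az": 0.43,"tx": 0,"ty": 0,"tz": -0.3,"grip": 0.2},
    {"ax": 0,"ay": 0,"az": 0.52,"tx": 0,"ty": 0,"tz": -0.3,"grip": 0.2},
    {"ax": 0,"ay": 0,"az": 0.61,"tx": 0,"ty": 0,"tz": -0.3,"grip": 0.2},
    {"ax": 0,"ay": 0,"az": 0.7,"tx": 0,"ty": 0,"tz": -0.3,"grip": 0.2},
    {"ax": 0,"ay": 0,"az": 0.75,"tx": 0,"ty": 0,"tz": -0.3,"grip": 0.2},
    {"ax": 0,"ay": 0,"az": 0.75,"tx": 0,"ty": 0,"tz": -0.3,"grip": 0.2},
  ],
  grip_force=60,
)

```text
clock: 11.25
ee_pos: [0.4629, 0.3272, 0.1808]
orientation: [-3.142, -0.0, 1.913]
wrist_force: [-0.8, 0.0, -2.0]
width: 0.0319
finger_force: 60.1
```

```bash
python3 - <<'E'
from bench import arm
from h import *
s=arm.state();print(s["ee_pos"].round(4),s["orientation"],s["q"][5],s["width"])
print(go(s,(.5297,-.0635,.17),.469))
d=arm.get_image("top")
p=measure(d,(.484,-.048),.048);print(p)
E
```

```text
[0.4629 0.3272 0.1808] [-3.14156095e+00 -1.88819234e-04  1.91276316e+00] 1.7256858524287144 0.03188293500428331
{'ax': -0.0001, 'ay': -0.0001, 'az': 0.9191, 'tx': -0.7809, 'ty': -0.1362, 'tz': 0.0215}
{'px': array([270.4, 221.2]), 'size': array([121.3, 122.1]), 'centre': array([ 0.482 , -0.0487]), 'block': array([ 0.5103, -0.0502]), 'origin': array([ 0.5272, -0.065 ]), 'yaw': 2.011, 'n': 14}
```

>>> arm_command(
  deltas=[
    {"ax": 0,"ay": 0,"az": 0.07,"tx": -0.06,"ty": -0.01,"tz": 0,"grip": 0.2},
    {"ax": 0,"ay": 0,"az": 0.16,"tx": -0.14,"ty": -0.025,"tz": 0,"grip": 0.2},
    {"ax": 0,"ay": 0,"az": 0.25,"tx": -0.22,"ty": -0.04,"tz": 0,"grip": 0.2},
    {"ax": 0,"ay": 0,"az": 0.34,"tx": -0.3,"ty": -0.055,"tz": 0,"grip": 0.2},
    {"ax": 0,"ay": 0,"az": 0.43,"tx": -0.38,"ty": -0.07,"tz": 0,"grip": 0.2},
    {"ax": 0,"ay": 0,"az": 0.52,"tx": -0.46,"ty": -0.085,"tz": 0,"grip": 0.2},
    {"ax": 0,"ay": 0,"az": 0.61,"tx": -0.54,"ty": -0.1,"tz": 0,"grip": 0.2},
    {"ax": 0,"ay": 0,"az": 0.7,"tx": -0.62,"ty": -0.115,"tz": 0,"grip": 0.2},
    {"ax": 0,"ay": 0,"az": 0.79,"tx": -0.7,"ty": -0.13,"tz": 0,"grip": 0.2},
    {"ax": 0,"ay": 0,"az": 0.88,"tx": -0.76,"ty": -0.136,"tz": 0.01,"grip": 0.2},
    {"ax": 0,"ay": 0,"az": 0.919,"tx": -0.781,"ty": -0.136,"tz": 0.02,"grip": 0.2},
    {"ax": 0,"ay": 0,"az": 0.919,"tx": -0.781,"ty": -0.136,"tz": 0.02,"grip": 0.2},
  ],
  grip_force=60,
)

```text
clock: 12.5
ee_pos: [0.5296, -0.0653, 0.1699]
orientation: [-3.141, 0.001, 0.467]
wrist_force: [0.6, 0.2, -1.1]
width: 0.0319
finger_force: 60.1
```

>>> arm_command(
  deltas=[
    {"ax": 0,"ay": 0,"az": 0,"tx": 0,"ty": 0,"tz": 0,"grip": 0.2},
    {"ax": 0,"ay": 0,"az": 0,"tx": 0,"ty": 0,"tz": 0,"grip": 0.2},
    {"ax": 0,"ay": 0,"az": 0,"tx": 0,"ty": 0,"tz": 0,"grip": 0.2},
  ],
  grip_force=60,
)

```text
clock: 12.8
ee_pos: [0.5298, -0.0627, 0.1713]
orientation: [3.141, -0.001, 0.471]
wrist_force: [-0.2, -0.2, -1.7]
width: 0.0318
finger_force: 60.1
```

```bash
python3 - <<'E'
from bench import arm
from h import *
d=arm.get_image("wrist");cv2.imwrite("pics/w6.png",d["color"])
s=arm.state();print(s["ee_pos"].round(4),s["orientation"],s["q"][5],s["width"])
print(go(s,(.5297,-.0635,.084),.469))
E
```

```text
[ 0.5298 -0.0627  0.1713] [ 3.14127972e+00 -5.81514557e-04  4.70999823e-01] 2.4269233742653986 0.031758531708690335
{'ax': 0.0002, 'ay': -0.0004, 'az': 0.0013, 'tx': -0.001, 'ty': 0.0012, 'tz': 0.1745}
```

View pics/w6.png

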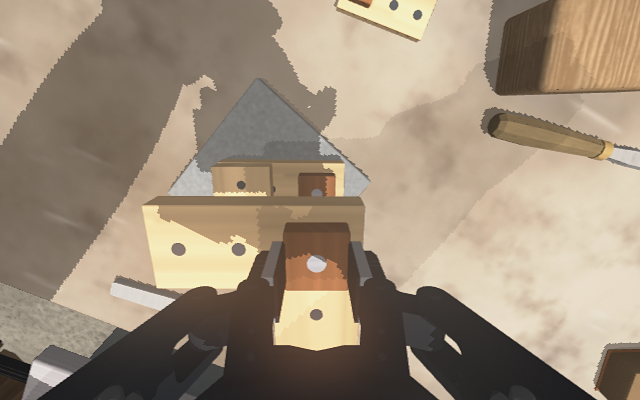

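The held L is parallel to and above the pile, with the base block at (317,188) directly beneath the held block. Lowering.

>>> arm_command(
  deltas=[
    {"ax": 0,"ay": 0,"az": 0,"tx": 0,"ty": 0,"tz": 0.06,"grip": 0.2},
    {"ax": 0,"ay": 0,"az": 0,"tx": 0,"ty": 0,"tz": 0.11,"grip": 0.2},
    {"ax": 0,"ay": 0,"az": 0,"tx": 0,"ty": 0,"tz": 0.14,"grip": 0.2},
    {"ax": 0,"ay": 0,"az": 0,"tx": 0,"ty": 0,"tz": 0.155,"grip": 0.2},
    {"ax": 0,"ay": 0,"az": 0,"tx": 0,"ty": 0,"tz": 0.164,"grip": 0.2},
    {"ax": 0,"ay": 0,"az": 0,"tx": 0,"ty": 0,"tz": 0.17,"grip": 0.2},
    {"ax": 0,"ay": 0,"az": 0,"tx": 0,"ty": 0,"tz": 0.17,"grip": 0.2},
    {"ax": 0,"ay": 0,"az": 0,"tx": 0,"ty": 0,"tz": 0.17,"grip": 0.2},
    {"ax": 0,"ay": 0,"az": 0,"tx": 0,"ty": 0,"tz": 0.17,"grip": 0.2},
  ],
  grip_force=60,
)

```text
clock: 13.75
ee_pos: [0.5304, -0.0639, 0.0867]
orientation: [3.14, -0.001, 0.469]
wrist_force: [0.0, -0.2, -1.5]
width: 0.0315
finger_force: 60.0
```

>>> arm_command(
  deltas=[
    {"ax": 0,"ay": 0,"az": 0,"tx": 0,"ty": 0,"tz": 0.004,"grip": 0.2},
    {"ax": 0,"ay": 0,"az": 0,"tx": 0,"ty": 0,"tz": 0.007,"grip": 0.2},
    {"ax": 0,"ay": 0,"az": 0,"tx": 0,"ty": 0,"tz": 0.009,"grip": 0.2},
    {"ax": 0,"ay": 0,"az": 0,"tx": 0,"ty": 0,"tz": 0.009,"grip": 0.2},
    {"ax": 0,"ay": 0,"az": 0,"tx": 0,"ty": 0,"tz": 0.009,"grip": 0.2},
  ],
  grip_force=60,
)

```text
clock: 14.25
ee_pos: [0.5298, -0.0637, 0.0816]
orientation: [3.141, -0.0, 0.469]
wrist_force: [-0.7, 0.5, 1.5]
width: 0.0319
finger_force: 60.4
```

Contact felt (force changed from -1.5 to +1.5 N). Releasing.

>>> arm_command(
  deltas=[
    {"ax": 0,"ay": 0,"az": 0,"tx": 0,"ty": 0,"tz": 0.001,"grip": 0.4},
    {"ax": 0,"ay": 0,"az": 0,"tx": 0,"ty": 0,"tz": 0.001,"grip": 0.6},
    {"ax": 0,"ay": 0,"az": 0,"tx": 0,"ty": 0,"tz": 0.001,"grip": 0.6},
    {"ax": 0,"ay": 0,"az": 0,"tx": 0,"ty": 0,"tz": 0.001,"grip": 0.6},
    {"ax": 0,"ay": 0,"az": 0,"tx": 0,"ty": 0,"tz": -0.04,"grip": 0.6},
    {"ax": 0,"ay": 0,"az": 0,"tx": 0,"ty": 0,"tz": -0.12,"grip": 0.8},
    {"ax": 0,"ay": 0,"az": 0,"tx": 0,"ty": 0,"tz": -0.22,"grip": 1},
    {"ax": 0,"ay": 0,"az": 0,"tx": 0,"ty": 0,"tz": -0.3,"grip": 1},
    {"ax": 0,"ay": 0,"az": 0,"tx": 0,"ty": 0,"tz": -0.3,"grip": 1},
    {"ax": 0,"ay": 0,"az": 0,"tx": 0,"ty": 0,"tz": -0.3,"grip": 1},
  ],
  grip_force=60,
)

```text
clock: 15.25
ee_pos: [0.5308, -0.064, 0.233]
orientation: [3.139, -0.003, 0.469]
wrist_force: [0.4, 0.2, -0.7]
width: 0.0857
finger_force: 0.0
```

```bash
python3 - <<'E'
from bench import arm
from h import *
d=arm.get_image("wrist");cv2.imwrite("pics/w7.png",d["color"])
E
```

```text
(no output)
```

View pics/w7.png

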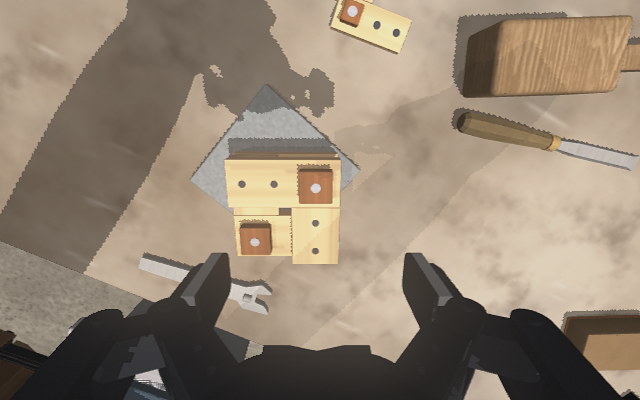

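The pile is square. The top block is at (315,187), the middle block stands free at (255,237), and the small gusset is undisturbed at (370,22).

```bash
python3 -c "
from bench import arm
print(arm.job_done())"
```

```text
the job is handed in; nothing more can be done
None
```

The pile is finished and the job is handed in: both loose large gussets lie on the bottom one, each turned half round from the one beneath it, and the small gusset wasn't touched. The hand-in call returned no verdict, so I judge it good only from the last wrist image.

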